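# Tip a lemon into the food-waste caddy with its lid lever

### The arm

A 6-joint arm with a two-finger parallel gripper is mounted at the origin on a cart in front of the work surface, level with it; the furniture and walls round the work are solid. World frame = base frame: x ahead of the robot, y to its left, z up, the work surface at z = 0. Lengths are in mm, angles in rad, forces in N, time in s.
With the tool pointing down it reaches from about 400 to 925 mm from the base axis. Payload 12.5 kg.
Tool frame: the origin (TCP) lies midway between the tips of the shut fingers; the grasp point (between the pads) lies 19 mm behind it (env.pinch_z is the z of the grasp point in the tool frame, in mm); z points along the fingers, y is the line along which they close (so a half turn about z gives the same grasp; the last joint's range is limited). The gripper opens to 95 mm and grips with 3 to 60 N. Pads are 20 mm wide; open, the fingers measure 119 mm over their backs; the gripper's body (75 mm by 180 mm) begins 59 mm behind the grasp point.
Start: joints at [1.208, 0.491, 1.559, -0, 1.092, -0.106], TCP at [158.724, 604.528, 214.661] pointing down, gripper open.
Joint ranges: [-3.1, 3.1], [-0.84, 2.19], [0.05, 2.79], [-1.13, 4.28], [0.06, 2.93], [-2.69, 2.69]. Speed limits (rad/s): [2.22, 2.22, 2.79, 3.14, 3.14, 3.14].

### API

Orientations are given as [roll, pitch, yaw] about the fixed x, y, z axes, in that order (R = Rz(yaw) Ry(pitch) Rx(roll)).
In Python, from cell import env, eyes gives the robot as it stands.
- The arm moves only by the shell command python3 -m inch 'ROWS'. ROWS is JSON, a list of rows, each a list of 3 entries, a list of its own where there are three numbers: the shift along the tool's x, y, z in units of 60 mm (1.0 is 60 mm), then the turn about the tool's z in units of 5 degrees (1.0 is 5 degrees), then the closure, from -1 (fully open) to 1 (shut). In form: [[[tx, ty, tz], turn, claw], ...]. A call has exactly 10 rows; each row shifts and turns the commanded pose from where the row before left it, along the tool's axes as they then stand; what a row does not reach is not made up. A row lasts 1/8 s, in which the tool goes at most 62.5 mm and 10.7 degrees, less where a joint would pass 70% of its speed; a pose out of reach is approached as far as the arm can. A call is refused whole if a number of a shift passes 1 or a number of a turn 1, either way. A call with a gripper value outside its range is refused whole. The fingers move at their own pace and stop on an object; the grip force is fixed at half the most. Time passes only in rows, so rows that do not move let the fingers close, or fill a call up. It gives the time, the measured TCP pose, the force, the opening and the grip force at its end, in the units of the state.
- env.state(): the state, without advancing time (a new reading comes with each control period).
- eyes.read_camera(name): name is "scene" or "top" or "wrist"; returns a dict with "pixels" (420x560x3 uint8, red, green, blue), "fx", "fy", "cx", "cy" (pixels), "distortion" ([k1, k2, p1, p2, k3] as OpenCV has them; the pictures are not rectified), "extrinsics" (4x4, takes a point from world to camera coordinates). Camera axes: x right, y down, z forward; pixel columns grow to the right and rows downward; lengths in mm; the calibration is good to about 2 mm. A picture is of the moment at which its call begins. There is no depth.
- env.job_done(): hands the job in; it is judged then, once.
Trained networks look in a picture, given as the dict that the camera call returned (one of the last four; its "shot" number tells which), for a name from the list of things; names that differ only in an ending like _2 or _b are one class to them, and where a whole thing is asked for, a point or a joint stands for the part that bears it (a point fixed in the world has none). Each returns a list of dicts, best first, with "score" (0 to 1); they miss things now and then, are a little off and sometimes report something else, mostly with a low value. They report only what shows in the picture. A call takes as long as a camera call.
- eyes.boxes_of(name, picture): "centre" ([row, column] in pixels, amid what is visible of it).
- eyes.cut_out(name, picture): "mask" (420x560 bool, what is visible of it) and "centre" ([row, column] in pixels, amid what is visible of it).
- eyes.spot_point(name, picture): "centre" ([row, column] in pixels: a listed point, or the origin of a listed thing).
The state is a dict: "t": time; "joints": joint angles; "qvel": joint speeds; "tau": joint torques, N m; "eef_pos": TCP position; "tcp_rot": TCP orientation; "ft_force": force on the tool from outside, world axes, zero at the start; "moment": the same for the moment, N m; "opening": opening from 0.0 (shut) to 1.0 (fully open); "grip_force": force on a finger pad.
Only numpy, scipy, OpenCV 4.12 (cv2) and the standard library are available. Lean on these libraries where they do the work, as an engineer would, in place of code of your own. Each camera call takes 0.05 s, during which the arm holds its last target. There are 200 camera calls.

### The job

Press down the orange lever of the food-waste caddy with the fingertips so that its green lid swings open and the spoilt lemon waiting in the chute rolls into the bin by itself, then ease the lever back up so that the lid comes down gently and shuts without slamming, and move away. Work the lever only: do not touch the lemon or the lid, and do not shift the jars and the mill standing round the caddy.

Things in the scene. Friction and masses are not known exactly. Their poses are not given: they have to be found in the camera images.
- caddy: fixed food-waste caddy: white bin with clear sides, 150 (x) x 124 (y) x 180 mm high, floor 10 mm thick. Origin: centre of its underside, z up; -x points to the lever side (to the robot or its left), +x to a steel chute 112 mm wide that slopes down into the bin over its 106 mm high back wall (chute ends at about x = 175 mm, 225 mm high)
- rocker (a joint): angle (rad) of orange lever and green lid, one piece: 0 = lid shut, 0.70 = end stop, fully open. Turns about the caddy's y direction through hinge; as it grows the lever goes down, the lid's far edge up. Weight and a spring shut it: 3 to 7 N at the pad hold it; let go, it slams at once. The lemon is freed from about 0.4 rad on and rolls in within about a second
- hinge (a point): orange lever: flat plate 42 mm wide (y), 6 mm thick, running 110 mm from the hinge to -x; it slopes up 0.35 rad to its free end when shut, down 0.35 rad when fully pressed. This point: middle of the hinge, at x = -78, y = 0, z = 190 mm in the caddy frame. Axes as the caddy's when shut; turns with the rocker
- lever_pad (a point): point to press: middle of the ribbed end on the lever's upper face, 86 mm along the plate from the hinge, 3 mm above its midplane, 24 mm from its free end. Moves with the lever, from about 222 mm above the worktop (shut) down to about 163 mm (fully pressed). Axes as hinge
- lid_edge (a point): middle of the far upper edge of the green lid, a plate 158 (from the hinge) x 116 x 5 mm, level on top of the bin when shut, with an apron 65 mm deep hanging from this edge that holds back the lemon. Rises about 100 mm when fully open. Axes as hinge. Not to be touched
- lemon: yellow lemon, 83 x 58 x 58 mm, 0.13 kg, lying crosswise in the chute against the lid's apron. Not to be touched. Origin 29 mm off its centre, on its skin
- lemon_center (a point): centre of the lemon. In the chute it is about 175 mm above the caddy's underside, on the bin's floor about 40 mm
- spice_jar: bystander: spice jar with dark lid, 44 mm across, 105 mm high; origin at the centre of its underside
- salt_mill: bystander: small clear mill with grey cap, 44 mm across, 90 mm high; origin at the centre of its underside
- food_jar: bystander: jar with yellow lid, 64 mm across, 100 mm high; origin at the centre of its underside

How it is judged:
By the outcome, as a careful person would: the job done as asked, in the order asked, and still so for the second after the job is handed in, with the robot touching nothing.
It also fails if it takes over 38 s, if anything falls off the work surface, if the arm or the gripper's body presses on something with over 40 N, if the wrist force passes 120 N, or if a joint passes its speed limit or range.

## Working session

There is one attempt and no reset: what is moved stays moved. The work goes in short steps, Python scripts to look and compute and a shell command to move; the robot and the scene stay as the last step left them, time stands still between calls to the robot, and variables do not carry over. Pictures are saved under pics/ and viewed, at most 10 in all, crops included, and the job is handed in when it is done.

```bash
mkdir -p pics; cat > h.py <<'E'
import numpy as np, cv2
from cell import env, eyes
def ray(p,rc):
    K=np.array([[p['fx'],0,p['cx']],[0,p['fy'],p['cy']],[0,0,1.]])
    u=cv2.undistortPoints(np.array([[[rc[1],rc[0]]]],float),K,np.array(p['distortion'],float))[0,0]
    E=np.array(p['extrinsics']);R=E[:3,:3];t=E[:3,3]
    return -R.T@t, R.T@np.array([u[0],u[1],1.])
def atz(p,rc,z):
    o,d=ray(p,rc);return o+d*(z-o[2])/d[2]
def tri(obs):
    A=np.zeros((3,3));b=np.zeros(3)
    for p,rc in obs:
        o,d=ray(p,rc);d=d/np.linalg.norm(d);M=np.eye(3)-np.outer(d,d);A+=M;b+=M@o
    return np.linalg.solve(A,b)
E
python3 - <<'E'
from h import *
s=env.state();print(s['t'],s['eef_pos'],s['tcp_rot'],s['ft_force'],s['opening'])
P={n:eyes.read_camera(n) for n in('scene','top')}
for n,p in P.items(): cv2.imwrite(f'pics/{n}0.png',p['pixels'][:,:,::-1])
for nm in ['hinge','lever_pad','lid_edge','lemon_center','caddy','spice_jar','salt_mill','food_jar']:
    o=[]
    for n,p in P.items():
        r=eyes.spot_point(nm,p)
        for q in r[:2]: print(nm,n,np.round(q['centre']),round(q['score'],2))
        if r:o.append((p,r[0]['centre']))
    if len(o)==2: print('  tri',tri(o).round(1))
    z={'hinge':190,'lever_pad':222,'lid_edge':192,'lemon_center':175}.get(nm,0)
    for p,c in o: print('  atz',atz(p,c,z).round(1))
E
```

```text
0.0 [158.65340636 604.28121097 214.07466409] [-3.14052201e+00 -8.12680335e-05  2.88477489e+00] [-0.36973086 -0.22096853 -0.09727289] 0.9960166567757982
hinge scene [243. 299.] 0.58
hinge top [246. 346.] 0.9
  tri [509.9 161.1 191.7]
  atz [508.7 163.5 190. ]
  atz [511.9 159.1 190. ]
lever_pad scene [250. 267.] 0.77
lever_pad scene [236. 287.] 0.48
lever_pad top [289. 341.] 0.84
  tri [436.3 173.6 224.7]
  atz [440.2 173.4 222. ]
  atz [433.9 175.2 222. ]
lid_edge scene [201. 365.] 0.85
lid_edge top [167. 355.] 0.59
  tri [661.6 136.8 205.8]
  atz [675.  143.1 192. ]
  atz [663.1 135.9 192. ]
lemon_center scene [205. 374.] 0.92
lemon_center scene [238. 286.] 0.58
lemon_center top [152. 357.] 0.67
  tri [692.7 129.8 177.3]
  atz [692.6 132.3 175. ]
  atz [694.9 127.8 175. ]
caddy scene [282. 331.] 0.62
caddy top [262. 389.] 0.67
  tri [484.1  73.2 184.2]
  atz [594.7 143.4   0. ]
  atz [479.3  39.6   0. ]
spice_jar scene [350. 333.] 0.55
spice_jar top [263. 388.] 0.62
  tri [478.1  40.4  -6.9]
  atz [476.4  37.5   0. ]
  atz [476.9  42.9   0. ]
salt_mill scene [258. 252.] 0.69
salt_mill top [246. 271.] 0.52
  tri [518.5 309.2   6.1]
  atz [517.3 315.9   0. ]
  atz [522.7 306.3   0. ]
food_jar scene [236. 286.] 0.58
food_jar top [202. 267.] 0.88
  tri [625.8 311.1 -10. ]
  atz [620.1 304.8   0. ]
  atz [624.2 311.1   0. ]
```

View pics/scene0.png

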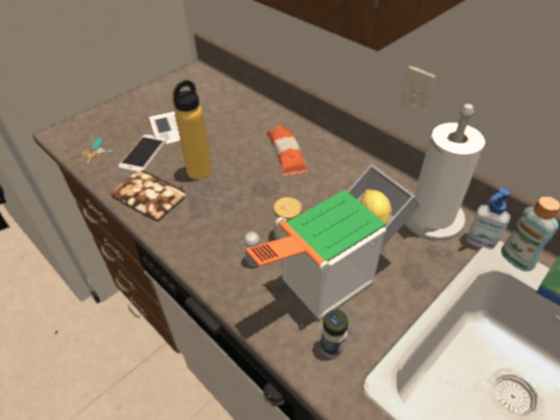

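View pics/top0.png

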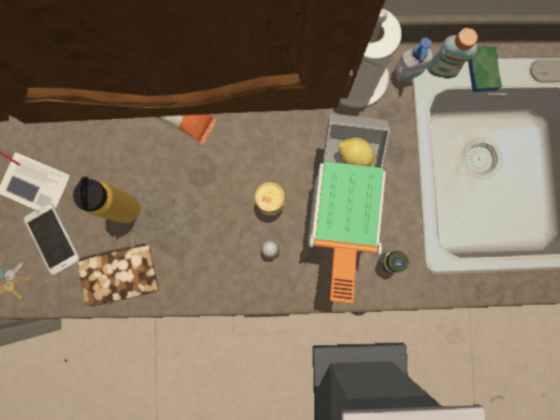

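The scene view shows the lever at about (250,270), with its ribs near (257,265). In the top view the ribs are at (289,343) and the hinge at (246,346). The pad is therefore at about (434,174) and the caddy's yaw about -0.165, which agrees with the 80 mm lever geometry. I'll rise and move across with the fingers closed.

```bash
python3 -m inch '[[[0,0,-0.8],0,1],[[-0.6,-0.55,-0.2],0,1],[[-0.7,-0.64,0],0,1],[[-0.7,-0.64,0],0,1],[[-0.7,-0.64,0],0,1],[[-0.7,-0.64,0],0,1],[[-0.7,-0.64,0],0,1],[[-0.7,-0.64,0],0,1],[[-0.6,-0.6,0],-1,1],[[0,0,0],0,1]]'
python3 - <<'E'
from h import *
s=env.state();print(s['t'],s['eef_pos'],s['tcp_rot'],s['ft_force'],s['opening'])
P={n:eyes.read_camera(n) for n in('scene','top','wrist')}
cv2.imwrite('pics/wrist1.png',P['wrist']['pixels'][:,:,::-1]);cv2.imwrite('pics/scene1.png',P['scene']['pixels'][:,:,::-1])
for nm,z in [('hinge',190),('lever_pad',222)]:
    for n,p in P.items():
        for q in eyes.spot_point(nm,p)[:1]: print(nm,n,np.round(q['centre']),round(q['score'],2),atz(p,q['centre'],z).round(1))
E
```

```text
t: 2.15
eef_pos: [397.4, 230.4, 274.8]
tcp_rot: [3.142, 0.0, 2.969]
ft_force: [0.3, -0.1, 0.3]
opening: 0.027
grip_force: 0.0
2.15 [397.38709793 230.37208999 274.7549542 ] [3.14154181e+00 4.42013000e-04 2.96873683e+00] [ 0.26832509 -0.06703624  0.33755947] 0.02676577304597998
hinge scene [243. 298.] 0.94 [507.  164.3 190. ]
hinge top [247. 345.] 0.73 [509.5 161.1 190. ]
lever_pad scene [252. 264.] 0.91 [433.6 173.3 222. ]
lever_pad top [286. 339.] 0.63 [437.9 179.1 222. ]
```

```bash
python3 -m inch '[[[-0.36,-0.42,0],0,1],[[-0.36,-0.41,0],0,1],[[0,0,0],0,1],[[0,0,0],0,1],[[0,0,0.3],0,1],[[0,0,0.2],0,1],[[0,0,0],0,1],[[0,0,0],0,1],[[0,0,0],0,1],[[0,0,0],0,1]]'
python3 - <<'E'
from h import *
a=eyes.read_camera('wrist')['pixels'];b=eyes.read_camera('scene')['pixels'][180:320,200:420]
b=cv2.resize(b,(600,382));a=cv2.resize(a,(280,210))
o=np.zeros((592,600,3),np.uint8);o[:382]=b;o[382:,:280]=a
t=eyes.read_camera('top')['pixels'][200:320,270:430];o[382:,300:580]=cv2.resize(t,(280,210))
cv2.imwrite('pics/c2.png',o[:,:,::-1])
E
```

```text
t: 3.85
eef_pos: [430.3, 176.3, 244.9]
tcp_rot: [3.141, 0.001, 2.972]
ft_force: [0.4, -1.0, -0.9]
opening: 0.004
grip_force: 0.0
```

View pics/c2.png

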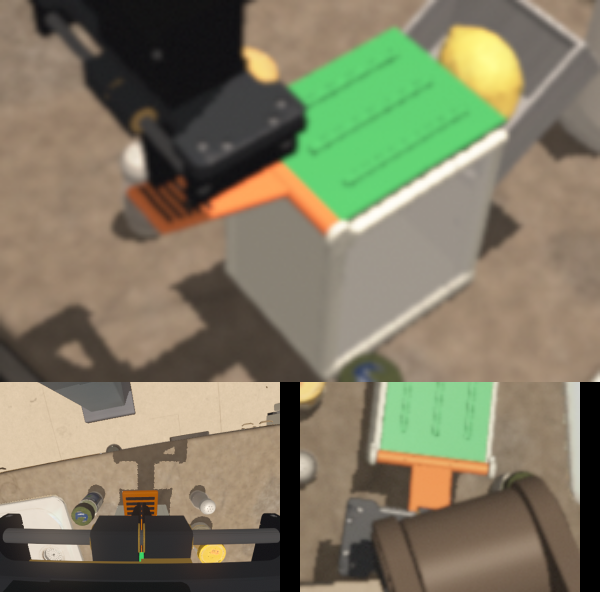

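The fingertips are over the ribs, centred on the lever in the wrist view, and clear of the lid. Pressing now.

```bash
python3 -m inch '[[[0,0,0.2],0,1],[[0,0,0.15],0,1],[[0,0,0.15],0,1],[[0,0,0.15],0,1],[[0,0,0.15],0,1],[[0,0,0.15],0,1],[[0,0,0.15],0,1],[[0,0,0.1],0,1],[[0,0,0.05],0,1],[[0,0,0],0,1]]'
python3 - <<'E'
from h import *
p=eyes.read_camera('scene')
for q in eyes.spot_point('lemon_center',p)[:2]: print(q['centre'],q['score'])
b=p['pixels'][140:320,200:420]
cv2.imwrite('pics/c3.png',cv2.resize(b,(660,540))[:,:,::-1])
E
```

```text
t: 5.25
eef_pos: [431.1, 176.3, 169.5]
tcp_rot: [3.141, 0.002, 2.972]
ft_force: [1.0, -0.4, 8.0]
opening: 0.004
grip_force: 3.3
```

View pics/c3.png

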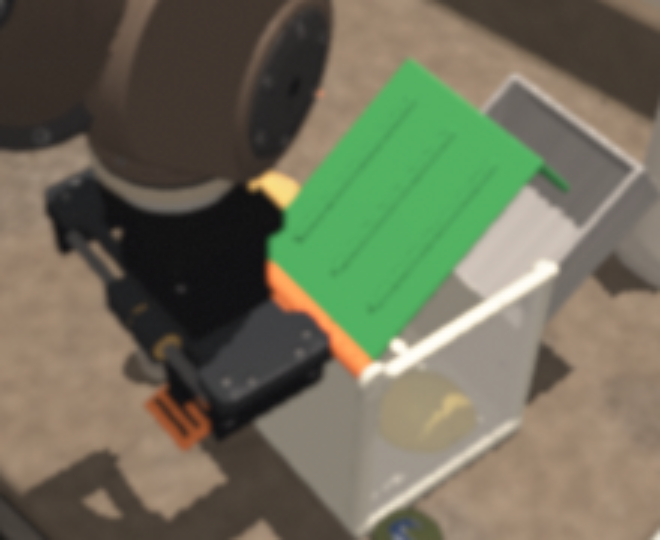

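The lid is wide open, and through the clear side the lemon shows inside the bin, at crop (430,410). I'll hold briefly, check that it has settled, then ease up.

```bash
python3 -m inch '[[[0,0,0],0,1],[[0,0,0],0,1],[[0,0,0],0,1],[[0,0,0],0,1],[[0,0,0],0,1],[[0,0,0],0,1],[[0,0,0],0,1],[[0,0,-0.03],0,1],[[0,0,-0.05],0,1],[[0,0,-0.05],0,1]]'
python3 - <<'E'
from h import *
for n in('scene','top'):
    p=eyes.read_camera(n)
    for q in eyes.spot_point('lemon_center',p)[:1]: print(n,q['centre'],q['score'],atz(p,q['centre'],40).round())
E
python3 -m inch '[[[0,0,-0.05],0,1],[[0,0,-0.05],0,1],[[0,0,-0.05],0,1],[[0,0,-0.05],0,1],[[0,0,-0.05],0,1],[[0,0,-0.05],0,1],[[0,0,-0.05],0,1],[[0,0,-0.05],0,1],[[0,0,-0.05],0,1],[[0,0,-0.04],0,1]]'
```

```text
t: 6.6
eef_pos: [429.8, 176.4, 177.2]
tcp_rot: [3.141, -0.001, 2.972]
ft_force: [-5.2, 2.0, 6.1]
opening: 0.005
grip_force: 3.3
top [247.9, 273.2] 0.52 [517. 300.  40.]
t: 8.05
eef_pos: [430.9, 176.2, 207.2]
tcp_rot: [3.141, 0.002, 2.972]
ft_force: [2.7, -2.3, 3.4]
opening: 0.005
grip_force: 2.0
```

```bash
python3 -m inch '[[[0,0,-0.03],0,1],[[0,0,-0.03],0,1],[[0,0,-0.03],0,1],[[0,0,-0.02],0,1],[[0,0,-0.02],0,1],[[0,0,-0.02],0,1],[[0,0,-0.02],0,1],[[0,0,-0.02],0,1],[[0,0,-0.02],0,1],[[0,0,-0.02],0,1]]'
python3 -m inch '[[[0,0,-0.02],0,1],[[0,0,-0.02],0,1],[[0,0,-0.02],0,1],[[0,0,-0.02],0,1],[[0,0,-0.02],0,1],[[0,0,-0.02],0,1],[[0,0,-0.02],0,1],[[0,0,-0.02],0,1],[[0,0,-0.02],0,1],[[0,0,-0.02],0,1]]'
```

```text
t: 9.3
eef_pos: [430.2, 176.3, 220.7]
tcp_rot: [3.142, -0.0, 2.972]
ft_force: [3.6, -0.5, 1.9]
opening: 0.004
grip_force: 1.8
t: 10.55
eef_pos: [430.0, 176.3, 232.6]
tcp_rot: [-3.141, -0.001, 2.972]
ft_force: [1.0, -0.5, 0.6]
opening: 0.006
grip_force: 0.0
```

The contact force has dropped to zero, so the lever is free. Moving up and away, back along the way I came.

```bash
python3 -m inch '[[[0,0,-0.2],0,1],[[0,0,-0.5],0,1],[[0.3,0.3,-0.3],0,1],[[0.6,0.6,0],0,1],[[0.6,0.6,0],0,1],[[0.6,0.6,0],0,1],[[0.6,0.6,0],0,1],[[0.3,0.3,0],0,1],[[0,0,0],0,1],[[0,0,0],0,1]]'
python3 - <<'E'
from h import *
o=[]
for n in('scene','top'):
    p=eyes.read_camera(n);o.append(p)
    for nm,z in[('lid_edge',192),('lever_pad',222),('spice_jar',0),('salt_mill',0),('food_jar',0)]:
        for q in eyes.spot_point(nm,p)[:1]: print(n,nm,np.round(q['centre']),round(q['score'],2),atz(p,q['centre'],z).round(1))
a=cv2.resize(o[0]['pixels'][140:380,200:420],(550,600));b=cv2.resize(o[1]['pixels'][100:320,240:420],(250,306))
c=np.zeros((600,800,3),np.uint8);c[:,:550]=a;c[:306,550:]=b
cv2.imwrite('pics/c4.png',c[:,:,::-1])
E
```

```text
t: 11.8
eef_pos: [283.5, 383.6, 293.0]
tcp_rot: [3.141, 0.0, 2.972]
ft_force: [0.1, -0.1, 0.7]
opening: 0.003
grip_force: 0.0
scene lid_edge [203. 365.] 0.84 [671.7 140.2 192. ]
scene lever_pad [252. 265.] 0.92 [435.2 173.3 222. ]
scene spice_jar [349. 333.] 0.84 [478.7  40.8   0. ]
scene salt_mill [257. 255.] 0.71 [525.2 312.    0. ]
scene food_jar [237. 288.] 0.59 [619.2 298.7   0. ]
top lid_edge [167. 354.] 0.71 [663.1 136.8 192. ]
top lever_pad [288. 340.] 0.75 [435.2 177.7 222. ]
top spice_jar [265. 392.] 0.73 [472.4  34.1   0. ]
top salt_mill [248. 273.] 0.87 [518.3 301.2   0. ]
top food_jar [203. 267.] 0.64 [620.7 312.3   0. ]
```

View pics/c4.png

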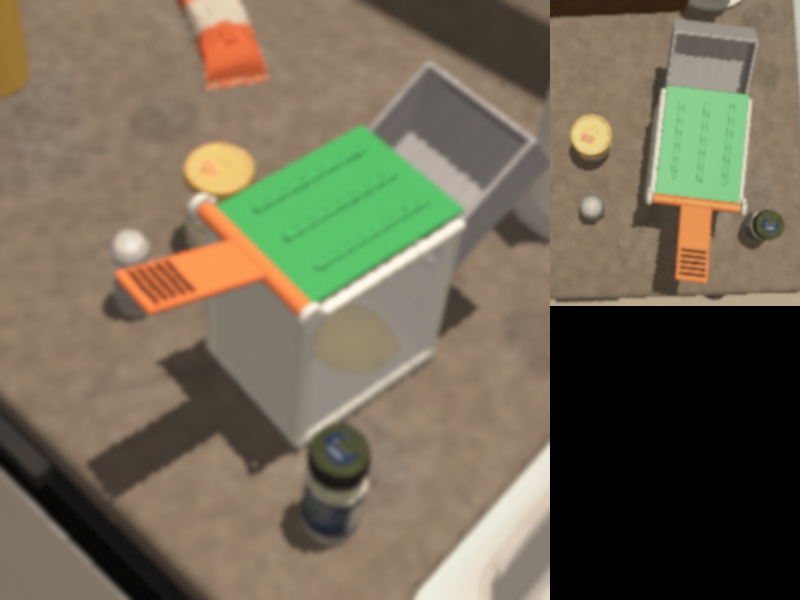

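The lid is shut and the chute is empty. The lemon shows through the clear side at crop (355,340), the jars and mill are where they were, and the arm is clear. Handing in.

```bash
python3 -c "from cell import env;print(env.job_done())"
```

```text
the job is handed in; nothing more can be done
None
```

Job handed in at about 12 s: I pressed the lever, the lemon rolled into the bin, I eased the lid shut, the jars and mill look unmoved in the pictures, and the arm is clear; no verdict came back.

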